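# Hang the small-parts bin in the groove of the hallway hook board

## Robot

A 6-joint arm with a two-finger parallel gripper is mounted at the origin on the work surface. World frame = base frame: x ahead of the robot, y to its left, z up, the work surface at z = 0. Lengths are in m, angles in rad, forces in N, time in s.
With the tool pointing down it reaches from about 0.15 to 0.775 m from the base axis. Payload 6.1 kg.
Tool frame: the origin (TCP) lies on the mounting face of the last link; the fingertips stand 173 mm ahead of it and the grasp point (between the pads) lies 155 mm ahead of it; x points along the fingers, z is the direction in which the jaws open and shut, and the axes are right-handed (so a half turn about x gives the same grasp; the last joint's range is limited). The gripper opens to 85 mm and grips with 20 to 120 N. Pads are 22 mm wide; open, the fingers measure 114 mm over their backs; the gripper's body (76 mm by 85 mm) begins 54 mm behind the grasp point. The pads swing forward as they close: fully open they stand 13 mm farther back than shut.
Start: joints at [-1.229, 0.126, -0.04, 1.405, 0, 1.571], TCP at [0.176, -0.495, 0.405] pointing down, gripper open.
Joint ranges: [-2.72, 2.72], [-0.95, 1.95], [-1.27, 1.35], [-1.78, 2.02], [-1.46, 1.47], [-3.14, 3.14]. Speed limits (rad/s): [2.39, 2.39, 3.01, 3.14, 3.14, 3.14].

## Interface

Orientations are given as a unit quaternion [x, y, z, w].
In Python, from cell import arm, kinematics, vision, hand_in gives the robot as it stands. Calls block until the motion is done:
- arm.move_pose(position, orientation): joint-space move of the TCP to a pose.
- arm.move_straight(position, ori=None, velocity=0.15): straight line of the TCP; ori=None keeps the orientation; velocity is the mean speed in m/s.
- arm.move_j(angles): joint-space move.
- arm.set_gripper(opening, squeeze=None): finger opening in m; squeeze is the grip in N (None keeps the last); returns when the fingers have stopped.
- arm.pause(seconds).
- kinematics.ik(position, orientation): joint angles nearest the present ones, or None.
- arm.state(): the state.
- vision.camera(name): name is "scene" or "top"; returns a dict with "image" (384x512x3 uint8, blue, green, red), "intrinsics" (3x3 intrinsics, pixels), "rvec" (rotation vector, rad) and "tvec" (3), from world to camera coordinates, as OpenCV has them. Camera axes: x right, y down, z forward; pixel columns grow to the right and rows downward; lengths in m; the calibration is good to about 2 mm. A picture is of the moment at which its call begins. There is no depth.
A pose or a line that the arm cannot do raises arm.IKError and nothing moves.
- hand_in(): hands the job in, once; it reports no verdict.
The state is a dict: "time": time; "joints": joint angles; "qvel": joint speeds; "joint_torque": joint torques, N m; "ee_pos": TCP position; "eef_rot": TCP orientation; "force": force on the tool from outside, world axes, zero at the start; "moment": the same for the moment, N m; "finger_gap": finger opening in m.
Only numpy, scipy, OpenCV 4.12 (cv2) and the standard library are available. Lean on these libraries where they do the work, as an engineer would, in place of code of your own. Each camera call takes 0.05 s, during which the arm holds its last target.

## Task

Pick up the grey hopper-front bin by its sloping front lip and hang it on the oak board, midway between the two inner iron hooks: tilt its front up so that the tongue on its back goes into the groove of the iron channel, then swing the front down until the bin hangs fully home with its back flat against the board, and let go. The channel's height is not known exactly, so feel your way in gently without forcing the bin against the board, and leave the other things on the console where they stand.

Things in the scene. Friction and masses are not known exactly. Their poses are not given: they have to be found in the camera images.
- bin_foot (a point): Loose grey plastic bin, 0.15 to 0.29 kg, 84 wide, standing upright. This point: rear lower edge, mid width. Bin axes (same at all bin points): x front to back, y width, z up. Rear wall 85 high, 4 thick; floor runs 80 forward, then the front wall rises 95 along a slope leaning out 22 deg from vertical (top forward). All mm.
- bin_grip (a point): Grip point on the bin's front lip: the top 43 mm of the sloping front is a lip 10 mm thick, 84 mm wide, free on both sides (inner side: open bin, 78 mm wide). Point at mid thickness, 20 mm down the slope from the lip's upper edge; 106.2 mm in front of and 70.3 mm above bin_foot. Fingers across the lip point down along the 22 deg slope.
- tongue (a point): Corner where the underside of the bin's tongue meets the rear face, mid width, 80 mm above bin_foot; 106.2 mm behind and 9.7 mm above bin_grip (bin axes). The tongue is an L, 50 mm wide: from here 12.5 mm rearwards (+x), 5 mm thick upwards; its last 5 mm (x 7.5 to 12.5 mm) stand up to 22 mm above this point. Nothing of the bin stands higher in front of it.
- tongue_tip (a point): Top middle of the tongue's upstanding end: 10 mm behind, 22 mm above tongue (bin axes). It enters with the bin's front raised about 45 deg from the hung attitude (1.5 mm to spare each side), first straight in, then up along its own length; lower while swinging down. Home, tongue is at the sill's front edge (x play 2.5 mm). Over 20 N between bin and board is forcing it.
- panel: Fixed oak board, 440 mm wide, 36 thick, leaning back 10 deg, turned up to 0.2 rad, with an iron channel (the groove) along its whole width. Origin on the face, mid width, 125 mm above the table, at the middle of the channel's range of height. x into the board, y along the groove, z up the face; board from z -118 to 75 mm. Hung home, the bin's axes match these.
- board: The board's iron feet; origin on the table, 125 mm below the panel origin, axes upright. The channel was screwed on through slotted holes: its sill may be up to 13 mm above or below the panel origin and this is NOT measured; find it by touch. From the sill (0): mouth 0 to 16 mm, flat floor at 0; strip above, 5 mm thick, 16 to 61; hollow behind it 26 deep from the face, up to 30. All rigid.
- gap (a point): Point on the board's face at the panel origin's height, midway between the two inner iron hooks, where the bin's middle belongs; axes upright, y along the groove. Four fixed black iron hooks sit on the face, 85 and 135 mm to either side of it; each 18 mm wide, 22 to 82 mm below it, jutting out 50 mm.
- cup_mid (a point): Brown ceramic cup, 76 mm across, 85 mm high; point half-way up. Bystander.
- vase_mid (a point): Small glass vase, 68 mm across, 125 mm high; point half-way up. Bystander, fragile.
- shoehorn_mid (a point): Chrome shoehorn lying flat, 190 mm long, 47 mm wide, 12 mm high; point in the middle. Bystander.
- carkey_mid (a point): Spare car key, black head, lying flat, 98 mm long, 34 mm wide, 14 mm high. Bystander.
- tin_mid (a point): Round shoe-polish tin, 72 mm across, 22 mm high; point at its centre. Bystander.
- brush_mid (a point): Wooden shoe brush, 150 by 45 by 36 mm high; point at its centre. Bystander.
Mind the look-alikes: they are no part of the job. What is shaped like the part that bears bin_foot but yellow is not meant.

How it is judged:
On the way, in this order (a step that is already met when the one before it is completed fails the run):
1. the bin is picked up (height (world z) of bin_grip above 0.11 m), for 0.1 s.
2. with the bin's front tilted up, the tongue's end is in the groove (x of tongue_tip in the frame of panel between 0.008 and 0.03 m and z of tongue_tip in the frame of panel between -0.013 and 0.043 m and angle between the z axis of bin_grip and the z axis of panel, either way round above 0.3 rad), for 0.1 s.
At the end, for the whole second after the job is handed in: The bin hangs released by its tongue in the groove: tongue corner from 5 mm before to 3 mm behind the board's face and within 16 mm of the panel origin's height, tongue end over 5 mm inside, within 20 mm of mid-gap, back parallel to the board to 0.1 rad, square along the groove to 0.08 rad (x of tongue in the frame of panel between -0.005 and 0.003 m and z of tongue in the frame of panel between -0.016 and 0.016 m and x of tongue_tip in the frame of panel above 0.005 m and y of tongue in the frame of gap between -0.02 and 0.02 m and angle between the z axis of bin_grip and the z axis of panel, either way round below 0.1 rad and angle between the y axis of bin_grip and the y axis of panel, either way round below 0.08 rad and contact force between bin and the fingers below 0.1 N); the robot touches nothing.
It fails at once if the bin is forced against the board (over 25 N) (contact force between bin and panel above 25 N).
It fails at once if a bystander is moved by more than 30 mm (distance of any of cup_mid, vase_mid, shoehorn_mid, carkey_mid, tin_mid, brush_mid from where it was at the start of the episode above 0.03 m).
It fails at once if the vase is tipped (angle between vase_mid's own z axis and vertical above 0.5 rad).
It also fails if it takes over 61 s, if anything falls off the work surface, if the arm or the gripper's body presses on something with over 40 N, if the wrist force passes 120 N, or if a joint passes its speed limit or range.

## Working session

There is one attempt and no reset: what is moved stays moved. The work goes in short steps, each a Python script; the robot and the scene stay as the last script left them, time stands still between calls to the robot, and variables do not carry over. Pictures are saved under pics/ and viewed, and the job is handed in when it is done.

```bash
ls; mkdir -p pics; python3 - <<'E'
from cell import arm,kinematics,vision
import cv2,numpy as np
for n in("scene","top"):
    c=vision.camera(n);cv2.imwrite(f"pics/{n}0.png",c["image"])
    print(n,c["intrinsics"],c["rvec"],c["tvec"]); R=cv2.Rodrigues(np.array(c["rvec"]))[0]; print(-R.T@np.array(c["tvec"]))
s=arm.state();print(s)
E
```

```text
pics
scene [[424.28569376   0.         255.65669024]
 [  0.         424.28569376 186.60172244]
 [  0.           0.           1.        ]] [ 2.12213817  0.51172248 -0.30469347] [-0.44493587 -0.02503214  1.4588667 ]
[ 0.98143937 -0.86243475  0.78731799]
top [[478.342149     0.         257.32360689]
 [  0.         478.342149   187.38016498]
 [  0.           0.           1.        ]] [ 2.07324762 -2.14041468  0.16789503] [0.04047819 0.50130841 1.30396517]
[ 0.245669   -0.01394157  1.37576384]
{'time': 0.1, 'joints': array([-1.22899213e+00,  1.26355339e-01, -4.04908003e-02,  1.40539953e+00,
       -4.75845570e-06,  1.57080779e+00]), 'qvel': array([ 0.00024037, -0.00205785,  0.00429373, -0.00016582, -0.00085509,
        0.00212893]), 'joint_torque': array([ 4.48050187e-04, -4.36907673e+01,  3.53601480e+01,  1.37144036e-02,
       -2.47677616e-05, -2.79174124e-07]), 'ee_pos': array([ 0.17593692, -0.49452866,  0.40399487]), 'eef_rot': array([ 0.40797745,  0.57816873, -0.40738933,  0.57732942]), 'force': array([ 0.1909066 ,  0.62564222, -0.10431659]), 'moment': array([0.03179157, 0.0055499 , 0.04654732]), 'finger_gap': 0.08557684847252207}
```

View pics/scene0.png

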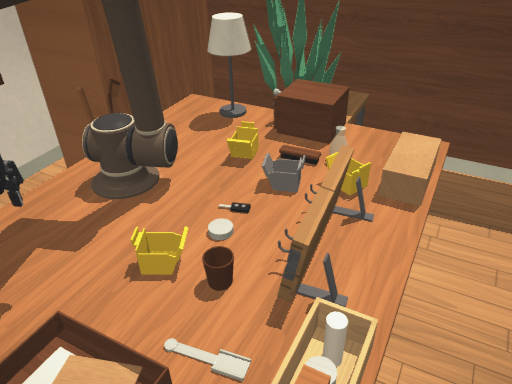

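View pics/top0.png

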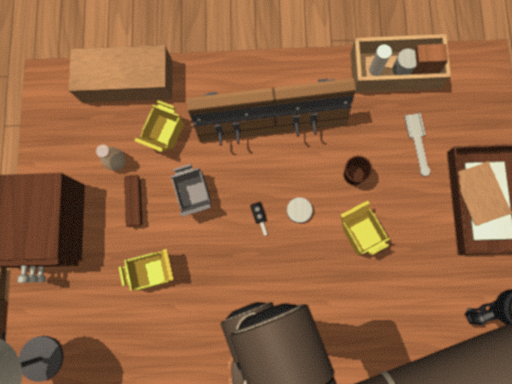

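```bash
python3 - <<'E'
import cv2
t=cv2.imread("pics/top0.png");s=cv2.imread("pics/scene0.png")
cv2.imwrite("pics/a1.png",cv2.resize(t[150:230,150:250],None,fx=7,fy=7,interpolation=cv2.INTER_CUBIC))
cv2.imwrite("pics/a2.png",cv2.resize(t[65:165,175:365],None,fx=4.2,fy=4.2,interpolation=cv2.INTER_CUBIC))
cv2.imwrite("pics/a3.png",cv2.resize(s[140:310,210:390],None,fx=3.5,fy=3.5,interpolation=cv2.INTER_CUBIC))
cv2.imwrite("pics/a4.png",cv2.resize(s[140:205,250:320],None,fx=8,fy=8,interpolation=cv2.INTER_CUBIC))
E
```

```text
(no output)
```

View pics/a1.png

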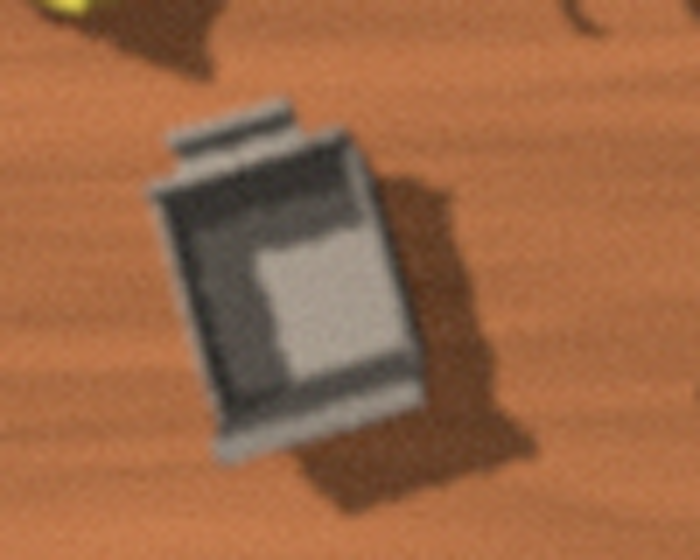

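View pics/a2.png

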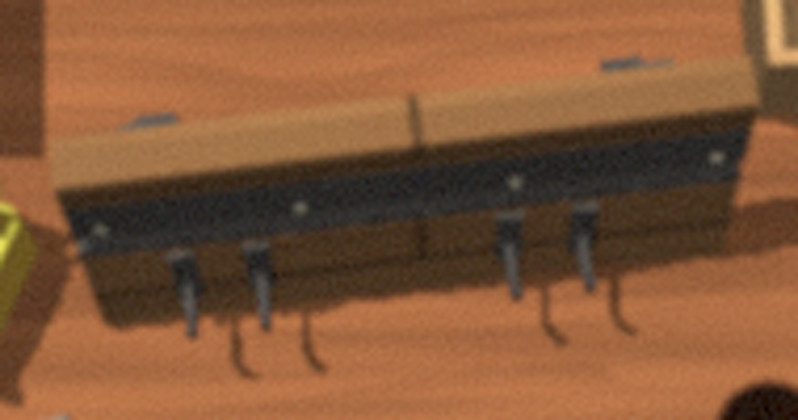

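View pics/a3.png

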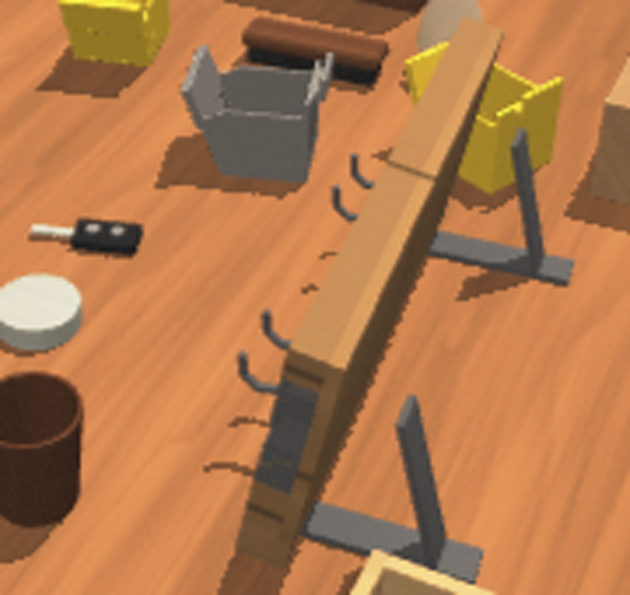

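View pics/a4.png

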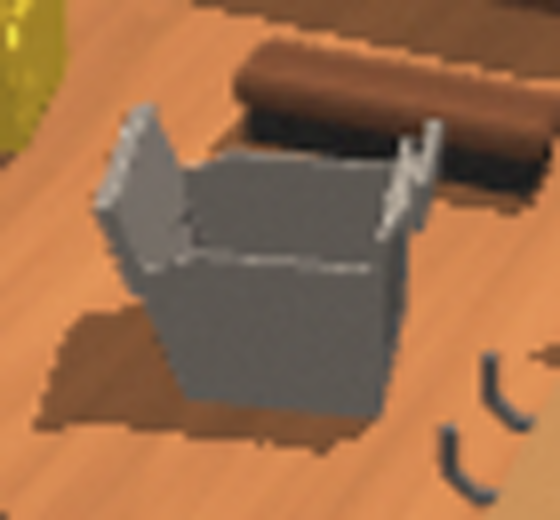

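```bash
cat > h.py <<'E'
import cv2,numpy as np
from scipy.optimize import least_squares
from scipy.spatial.transform import Rotation as Rot
K={};RV={};T={}
K['scene']=np.array([[424.28569376,0,255.65669024],[0,424.28569376,186.60172244],[0,0,1.]]);RV['scene']=np.array([2.12213817,0.51172248,-0.30469347]);T['scene']=np.array([-0.44493587,-0.02503214,1.4588667])
K['top']=np.array([[478.342149,0,257.32360689],[0,478.342149,187.38016498],[0,0,1.]]);RV['top']=np.array([2.07324762,-2.14041468,0.16789503]);T['top']=np.array([0.04047819,0.50130841,1.30396517])
def proj(P,n): return cv2.projectPoints(np.asarray(P,float).reshape(-1,3),RV[n],T[n],K[n],None)[0].reshape(-1,2)
def onplane(uv,n,z):
    R=cv2.Rodrigues(RV[n])[0];c=-R.T@T[n]
    d=R.T@np.linalg.inv(K[n])@np.array([uv[0],uv[1],1.]);return c+d*(z-c[2])/d[2]
def uncrop(c,x0,y0,s): return [(c[0]+.5)/s-.5+x0,(c[1]+.5)/s-.5+y0]
E
cat > fit.py <<'E'
from h import *
A=lambda x,y:uncrop((x,y),150,150,7)
ob=[((12.5,25,102),A(170,133)),((12.5,-25,102),A(288,98)),((0,42,85),A(150,188)),((0,-42,85),A(350,130)),((-118.3,42,87),A(220,464)),((-118.3,-42,87),A(425,402))]
M=np.array([o[0] for o in ob])/1000.
for o in ob: print(o[0],onplane(o[1],'top',o[0][2]/1000.).round(4))
def W(p,P): return Rot.from_euler('z',p[2]).apply(P)+[p[0],p[1],0]
S=lambda x,y:uncrop((x,y),250,140,8)
so=[((0,-42,0),S(380,415)),((-80,-42,0),S(190,398)),((-118.3,-42,87),S(97,207)),((-109.1,42,90.7),S(158,110)),((12.5,-25,102),S(437,122))]
Ms=np.array([o[0] for o in so])/1000.
f=lambda p:np.r_[(proj(W(p,M),'top')-[o[1] for o in ob]).ravel()]
g=lambda p:np.r_[(proj(W(p,Ms),'scene')-[o[1] for o in so]).ravel()]
for nm,F in(('top',f),('scene',g),('both',lambda p:np.r_[f(p),g(p)])):
    r=least_squares(F,[.4,.15,0.3],loss='soft_l1');print(nm,r.x,np.degrees(r.x[2]),F(r.x).reshape(-1,2).round(1).tolist())
# board
B=lambda x,y:uncrop((x,y),175,65,4.2)
print('board')
F1=[(-220,58,190)]
def PW(p,P): # p=x,y,yaw of panel origin
    return (Rot.from_euler('z',p[2])*Rot.from_euler('y',np.radians(10))).apply(P)+[p[0],p[1],.125]
bo=[((0,220,75),B(58,190)),((0,-220,75),B(757,107)),((0,220,-118),B(110,328)),((0,-220,-118),B(722,255)),((36,220,75),B(50,143)),((36,-220,75),B(750,58))]
Mb=np.array([o[0] for o in bo])/1000.
C=lambda x,y:uncrop((x,y),210,140,3.5)
sb=[((0,-220,75),C(290,352)),((36,-220,75),C(338,368)),((36,220,75),C(502,32)),((0,220,75),C(465,20)),((0,-220,-118),C(240,556))]
Msb=np.array([o[0] for o in sb])/1000.
f2=lambda p:(proj(PW(p,Mb),'top')-[o[1] for o in bo]).ravel()
g2=lambda p:(proj(PW(p,Msb),'scene')-[o[1] for o in sb]).ravel()
for nm,F in(('top',f2),('scene',g2),('both',lambda p:np.r_[f2(p),g2(p)])):
    r=least_squares(F,[.5,.0,-0.1],loss='soft_l1');print(nm,r.x,np.degrees(r.x[2]),F(r.x).reshape(-1,2).round(1).tolist())
p=r.x
Rp=Rot.from_euler('z',p[2])*Rot.from_euler('y',np.radians(10))
def face(uv):
    R=cv2.Rodrigues(RV['top'])[0];c=-R.T@T['top'];d=R.T@np.linalg.inv(K['top'])@np.array([*uv,1.])
    o=np.array([p[0],p[1],.125]);c=Rp.inv().apply(c-o);d=Rp.inv().apply(d);return (c-d*c[0]/d[0])*1000
for q in [(182,255),(258,248),(510,215),(585,207)]: print('hook',face(B(*q)).round(1))
for q in [(110,200),(300,178),(420,163),(640,135)]: print('strip top',face(B(*q)).round(1))
for q in [(110,250),(220,237),(350,222),(450,210)]: print('strip bot',face(B(*q)).round(1))
E
python3 fit.py
```

```text
(12.5, 25, 102) [0.5528 0.251  0.102 ]
(12.5, -25, 102) [0.5652 0.2044 0.102 ]
(0, 42, 85) [0.5347 0.2625 0.085 ]
(0, -42, 85) [0.5554 0.1826 0.085 ]
(-118.3, 42, 87) [0.4231 0.2339 0.087 ]
(-118.3, -42, 87) [0.4448 0.1535 0.087 ]
top [0.54681905 0.22376539 0.26061876] 14.932354944306429 [[-0.0, 0.1], [0.6, -0.1], [-0.7, -0.4], [-0.2, -0.8], [0.0, 0.5], [0.3, 0.5]]
scene [0.54596436 0.23026057 0.29701007] 17.017423330603783 [[1.0, -0.1], [0.3, -0.2], [-0.0, 0.1], [-0.5, -1.6], [-0.6, 7.0]]
both [0.54735627 0.22473044 0.26631886] 15.258946820692115 [[-0.4, -0.0], [0.2, -0.3], [-1.0, -0.5], [-0.6, -1.0], [-0.1, 0.3], [0.2, 0.2], [0.3, 0.8], [-0.3, 0.4], [-0.6, 0.4], [-0.3, -1.2], [-1.1, 8.0]]
board
top [ 0.68958722 -0.0242416   0.0842787 ] 4.828813577820769 [[-1.0, 0.3], [1.0, -0.1], [-1.1, 0.3], [0.3, 0.1], [0.2, -0.4], [0.2, -0.2]]
scene [ 0.69187527 -0.02654896  0.08811398] 5.048558900551352 [[-0.3, -0.0], [2.3, 1.8], [0.9, -0.1], [-0.7, -0.7], [-1.4, -0.7]]
both [ 0.69030506 -0.0247748   0.08616249] 4.936747172777575 [[-0.8, 0.2], [1.1, -0.6], [-0.9, 0.2], [0.5, -0.3], [0.4, -0.5], [0.3, -0.6], [-0.8, -0.8], [1.7, 1.1], [0.7, -0.5], [-0.9, -1.1], [-1.9, -1.5]]
hook [  0.  153.7 -25.1]
hook [  0.  103.  -28.2]
hook [  0.  -65.9 -24.9]
hook [   0.  -116.1  -26.4]
strip top [  0.  188.6  56.2]
strip top [ 0.  68.5 54.8]
strip top [ 0.  -7.4 55.3]
strip top [   0.  -146.    56.7]
strip bot [  0.  199.   -6.8]
strip bot [  0.  126.2  -7.3]
strip bot [ 0.  40.2 -8.3]
strip bot [  0.  -25.9  -8.5]
```

```bash
cat > prof.py <<'E'
from h import *
t=cv2.imread("pics/top0.png").astype(np.float32)
p=[0.6903,-0.0248,0.0862]
Rp=Rot.from_euler('z',p[2])*Rot.from_euler('y',np.radians(10))
zs=np.arange(-40,95,3)
ys=np.concatenate([np.arange(-200,-165,2),np.arange(-130,-80,2),np.arange(-40,60,2),np.arange(120,145,2),np.arange(165,180,2)])
for z in zs:
    P=np.array([[0,y/1000,z/1000] for y in ys]);W=Rp.apply(P)+[p[0],p[1],.125]
    uv=proj(W,'top').astype(np.float32)
    v=cv2.remap(t,uv[:,0].reshape(-1,1),uv[:,1].reshape(-1,1),cv2.INTER_LINEAR).reshape(-1,3)
    print(z,np.median(v,0).round(0), 'v',uv[:,1].mean().round(2))
E
python3 prof.py
cat > ikc.py <<'E'
from h import *
from cell import kinematics
# tool axes in bin frame
s,c=np.sin(np.radians(22)),np.cos(np.radians(22))
tx=np.array([s,0,-c]); tz=np.array([c,0,s]); 
G=np.array([-.1062,0,.0703])
def binq(Rb,flip=1):
    z=tz*flip; y=np.cross(z,tx)
    return Rb*Rot.from_matrix(np.c_[tx,y,z])
def tcp_from_foot(Rb,foot,flip=1):
    R=binq(Rb,flip); return foot+Rb.apply(G)-.155*R.apply([1,0,0]),R.as_quat()
def tcp_from_tongue(Rb,tg,flip=1): return tcp_from_foot(Rb,tg-Rb.apply([0,0,.08]),flip)
Rb0=Rot.from_euler('z',.262)
PN=np.array([.6903,-.0248,.125]);Rp=Rot.from_euler('z',.0862)*Rot.from_euler('y',np.radians(10))
def panel(x,z,th,y=.0187): return Rp*Rot.from_euler('y',np.radians(th)),PN+Rp.apply([x,y,z])
if __name__=='__main__':
  for fl in(1,-1):
    for dz in(0,.06,.12): print('pick',fl,dz,kinematics.ik(*tcp_from_foot(Rb0,np.array([.5468,.2243,dz]),fl)))
    for th in(0,20,45,50):
      for x in(-.06,-.02,0): 
        q=kinematics.ik(*tcp_from_tongue(*panel(x,0,th),fl));print(fl,th,x,None if q is None else np.round(q,2), tcp_from_tongue(*panel(x,0,th),fl)[0].round(3))
E
python3 ikc.py
```

```text
-40 [32. 51. 71.] v 120.37
-37 [32. 50. 71.] v 119.85
-34 [31. 50. 70.] v 119.33
-31 [32. 51. 71.] v 118.81
-28 [31. 51. 72.] v 118.29
-25 [32. 51. 72.] v 117.76
-22 [34. 52. 72.] v 117.23
-19 [36. 52. 70.] v 116.7
-16 [37. 50. 65.] v 116.17
-13 [39. 48. 59.] v 115.63
-10 [40. 45. 54.] v 115.09
-7 [43. 46. 50.] v 114.55
-4 [45. 47. 50.] v 114.01
-1 [47. 48. 50.] v 113.46
2 [46. 48. 50.] v 112.92
5 [45. 47. 49.] v 112.37
8 [43. 45. 47.] v 111.82
11 [41. 43. 45.] v 111.26
14 [40. 41. 43.] v 110.7
17 [38. 39. 42.] v 110.15
20 [37. 39. 41.] v 109.58
23 [37. 38. 40.] v 109.02
26 [37. 38. 40.] v 108.45
29 [37. 38. 40.] v 107.88
32 [36. 38. 40.] v 107.31
35 [36. 38. 40.] v 106.74
38 [37. 38. 40.] v 106.16
41 [37. 38. 40.] v 105.58
44 [37. 39. 43.] v 105.0
47 [36. 42. 47.] v 104.42
50 [35. 43. 53.] v 103.83
53 [32. 44. 57.] v 103.24
56 [29. 43. 58.] v 102.65
59 [26. 41. 58.] v 102.06
62 [26. 41. 58.] v 101.46
65 [27. 43. 61.] v 100.86
68 [29. 48. 68.] v 100.26
71 [36. 57. 81.] v 99.65
74 [44. 70. 99.] v 99.04
77 [ 54.  87. 122.] v 98.43
80 [ 63. 101. 143.] v 97.82
83 [ 69. 110. 155.] v 97.2

[... 1268 characters left out ...]
8798859]
-1 0 -0.06 [-0.05 -0.01 -0.44  0.94  0.03 -1.71] [ 0.492 -0.023  0.296]
-1 0 -0.02 [-0.04  0.06 -0.38  0.92  0.03 -1.7 ] [ 0.531 -0.02   0.289]
-1 0 0 [-0.04  0.1  -0.34  0.92  0.03 -1.69] [ 0.551 -0.018  0.286]
-1 20 -0.06 [-0.03  0.26 -0.03  1.41 -0.02 -1.68] [ 0.555 -0.018  0.334]
-1 20 -0.02 [-0.02  0.34  0.05  1.42 -0.01 -1.68] [ 0.594 -0.014  0.327]
-1 20 0 [-0.02  0.38  0.1   1.43 -0.01 -1.67] [ 0.614 -0.013  0.323]
-1 45 -0.06 [-0.01  0.68  0.54  2.01 -0.05 -1.65] [ 0.645 -0.01   0.347]
-1 45 -0.02 None [ 0.685 -0.007  0.34 ]
-1 45 0 None [ 0.704 -0.005  0.336]
-1 50 -0.06 None [ 0.664 -0.008  0.345]
-1 50 -0.02 None [ 0.703 -0.005  0.338]
-1 50 0 None [ 0.722 -0.003  0.334]
```

```bash
cat > plan.py <<'E'
import numpy as np
def seg(a,b,n=60): return np.linspace(a,b,n)
poly=[(0,-80),(0,0),(12.5,0),(12.5,22),(7.5,22),(7.5,5),(-4,5),(-4,-80)]
pts=np.vstack([seg(poly[i],poly[(i+1)%len(poly)],100) for i in range(len(poly))])
# obstacles rects x0,x1,z0,z1
obs=[(0,60,-120,0),(0,5,16,61),(5,60,30,61),(26,60,-120,61),(0,60,61,75)]
def clr(x,z,th):
    t=np.radians(th);c,s=np.cos(t),np.sin(t)
    P=np.c_[pts[:,0]*c+pts[:,1]*s+x,-pts[:,0]*s+pts[:,1]*c+z]
    m=9
    for x0,x1,z0,z1 in obs:
        dx=np.maximum(x0-P[:,0],P[:,0]-x1);dz=np.maximum(z0-P[:,1],P[:,1]-z1)
        d=np.where((dx>0)&(dz>0),np.hypot(dx,dz),np.maximum(dx,dz));m=min(m,d.min())
    return m
if __name__=='__main__':
    for th in (50,45,40,35,30,20,10,5,0):
        print('th',th)
        for x in (-24,-20,-18,-16,-14,-12,-10,-8,-6,-4,-2,-1):
            v=[(clr(x,z,th),z) for z in np.arange(-8,20,.5)];b=max(v);ok=[z for c,z in v if c>0]
            print('  x',x,'best',np.round(b,2),'ok',(min(ok),max(ok)) if ok else None)
E
python3 plan.py
```

```text
th 50
  x -24 best [5.16 3.  ] ok (np.float64(-3.5), np.float64(10.0))
  x -20 best [3.42 4.  ] ok (np.float64(-0.5), np.float64(7.5))
  x -18 best [2.6 5. ] ok (np.float64(1.5), np.float64(7.5))
  x -16 best [2.  5.5] ok (np.float64(3.0), np.float64(8.0))
  x -14 best [1.86 7.  ] ok (np.float64(4.5), np.float64(9.5))
  x -12 best [1.93 9.  ] ok (np.float64(6.5), np.float64(11.5))
  x -10 best [ 1.97 10.5 ] ok (np.float64(8.0), np.float64(13.0))
  x -8 best [ 2.21 12.  ] ok (np.float64(10.0), np.float64(14.5))
  x -6 best [ 2.17 12.  ] ok (np.float64(10.0), np.float64(15.0))
  x -4 best [ 1.28 11.  ] ok (np.float64(10.0), np.float64(13.0))
  x -2 best [ 0.39 10.  ] ok (np.float64(10.0), np.float64(10.5))
  x -1 best [-0.08  9.5 ] ok None
th 45
  x -24 best [5.28 1.5 ] ok (np.float64(-6.0), np.float64(8.5))
  x -20 best [3.25 2.5 ] ok (np.float64(-2.0), np.float64(5.5))
  x -18 best [2.35 3.  ] ok (np.float64(0.0), np.float64(5.5))
  x -16 best [1.64 4.  ] ok (np.float64(2.0), np.float64(5.5))
  x -14 best [1.29 5.5 ] ok (np.float64(4.0), np.float64(7.5))
  x -12 best [1.29 7.5 ] ok (
[... 4481 characters left out ...]
4(1.5), np.float64(8.5))
  x -1 best [1.63 7.  ] ok (np.float64(1.5), np.float64(8.5))
th 0
  x -24 best [ 9.  19.5] ok (np.float64(-8.0), np.float64(19.5))
  x -20 best [ 7.5 19.5] ok (np.float64(-8.0), np.float64(19.5))
  x -18 best [ 5.5 19.5] ok (np.float64(-8.0), np.float64(19.5))
  x -16 best [ 3.5 19.5] ok (np.float64(-8.0), np.float64(19.5))
  x -14 best [ 1.5 19.5] ok (np.float64(-8.0), np.float64(19.5))
  x -12 best [-0.5 19.5] ok None
  x -10 best [-2.5 19.5] ok None
  x -8 best [-2.48 19.5 ] ok None
  x -6 best [-2.49 19.5 ] ok None
  x -4 best [-1.5  9.5] ok None
  x -2 best [0.5 7.5] ok (np.float64(0.5), np.float64(7.5))
  x -1 best [1. 7.] ok (np.float64(0.5), np.float64(7.5))
```

```bash
cat > ikc.py <<'E'
from h import *
from cell import kinematics
s,c=np.sin(np.radians(22)),np.cos(np.radians(22))
tx=np.array([s,0,-c]); tz=np.array([c,0,s]); 
G=np.array([-.1062,0,.0703])
def binR(Rb,flip=1,phi=0):
    z=tz*flip; x=Rot.from_rotvec(tz*np.radians(phi)).apply(tx); y=np.cross(z,x)
    return Rb*Rot.from_matrix(np.c_[x,y,z])
def tcp_from_foot(Rb,foot,flip=1,phi=0):
    R=binR(Rb,flip,phi); return foot+Rb.apply(G)-.155*R.apply([1,0,0]),R.as_quat()
def tcp_from_tongue(Rb,tg,flip=1,phi=0): return tcp_from_foot(Rb,tg-Rb.apply([0,0,.08]),flip,phi)
Rb0=Rot.from_euler('z',.262); F0=np.array([.5468,.2243,0])
PN=np.array([.6903,-.0248,.125]);Rp=Rot.from_euler('z',.0862)*Rot.from_euler('y',np.radians(10))
def panel(x,z,th,y=.0187): return Rp*Rot.from_euler('y',np.radians(th)),PN+Rp.apply([x,y,z])
E
python3 - <<'E'
from ikc import *
lo=np.array([-2.72,-.95,-1.27,-1.78,-1.46,-3.14]);hi=np.array([2.72,1.95,1.35,2.02,1.47,3.14])
for phi in range(-90,91,10):
  o=[]
  for th in(40,45,50):
    for x,z in((-.06,0),(-.024,0),(-.010,.008),(-.01,.022),(-.005,.02),(-.01,-.004)):
      m=[]
      for fl in(1,-1):
        q=kinematics.ik(*tcp_from_tongue(*panel(x,z,th),fl,phi)); m.append('-' if q is None else f'{min((hi-q)[:5].min(),(q-lo)[:5].min()):.2f}')
      o.append('/'.join(m))
  pk=['-' if kinematics.ik(*tcp_from_foot(Rb0,F0,fl,phi)) is None else 'ok' for fl in(1,-1)]
  print(phi,pk,o)
E
```

```text
-90 ['-', '-'] ['-/-', '-/-', '-/-', '-/-', '-/-', '-/-', '-/-', '-/-', '-/-', '-/-', '-/-', '-/-', '-/-', '-/-', '-/-', '-/-', '-/-', '-/-']
-80 ['ok', 'ok'] ['-/-', '-/-', '-/-', '-/-', '-/-', '-/-', '-/-', '-/-', '-/-', '-/-', '-/-', '-/-', '-/-', '-/-', '-/-', '-/-', '-/-', '-/-']
-70 ['ok', 'ok'] ['0.06/0.06', '0.04/0.04', '0.01/0.01', '-/-', '-/-', '0.03/0.03', '0.00/0.00', '-/-', '-/-', '-/-', '-/-', '-/-', '-/-', '-/-', '-/-', '-/-', '-/-', '-/-']
-60 ['ok', 'ok'] ['0.12/0.12', '0.10/0.10', '0.07/0.07', '0.04/0.04', '0.04/0.04', '0.10/0.10', '0.05/0.05', '0.02/0.02', '-/-', '-/-', '-/-', '0.01/0.01', '-/-', '-/-', '-/-', '-/-', '-/-', '-/-']
-50 ['ok', 'ok'] ['0.16/0.16', '0.13/0.13', '0.10/0.10', '0.07/0.07', '0.07/0.07', '0.12/0.12', '0.07/0.07', '0.03/0.03', '-/-', '-/-', '-/-', '0.02/0.02', '-/-', '-/-', '-/-', '-/-', '-/-', '-/-']
-40 ['ok', 'ok'] ['0.17/0.17', '0.14/0.14', '0.11/0.11', '0.07/0.07', '0.07/0.07', '0.13/0.13', '0.07/0.07', '0.03/0.03', '-/-', '-/-', '-/-', '0.02/0.02', '-/-', '-/-', '-/-', '-/-', '-/-', '-/-']
-30 ['ok', 'ok'] ['0.17/0.17', '0.14/0.14', '0
[... 1366 characters left out ...]
] ['-/-', '-/-', '-/-', '-/-', '-/-', '-/-', '-/-', '-/-', '-/-', '-/-', '-/-', '-/-', '-/-', '-/-', '-/-', '-/-', '-/-', '-/-']
60 ['ok', 'ok'] ['-/-', '-/-', '-/-', '-/-', '-/-', '-/-', '-/-', '-/-', '-/-', '-/-', '-/-', '-/-', '-/-', '-/-', '-/-', '-/-', '-/-', '-/-']
70 ['ok', 'ok'] ['-/-', '-/-', '-/-', '-/-', '-/-', '-/-', '-/-', '-/-', '-/-', '-/-', '-/-', '-/-', '-/-', '-/-', '-/-', '-/-', '-/-', '-/-']
80 ['ok', 'ok'] ['-/-', '-/-', '-/-', '-/-', '-/-', '-/-', '-/-', '-/-', '-/-', '-/-', '-/-', '-/-', '-/-', '-/-', '-/-', '-/-', '-/-', '-/-']
90 ['ok', 'ok'] ['-/-', '-/-', '-/-', '-/-', '-/-', '-/-', '-/-', '-/-', '-/-', '-/-', '-/-', '-/-', '-/-', '-/-', '-/-', '-/-', '-/-', '-/-']
```

```bash
python3 - <<'E'
from ikc import *
from plan import clr
for sill in(-10,-6,0):
 for phi in(-20,-30,-40,-50):
  o=[]
  for x in(-16,-14,-12,-10,-8,-6):
    best=None
    for th in np.arange(50,36,-1):
        z=max((clr(x,z,th),z) for z in np.arange(0,14,.5))
        q=kinematics.ik(*tcp_from_tongue(*panel(x/1000,(z[1]+sill)/1000,th),1,phi))
        if q is not None: best=(int(th),float(z[1]),round(float(z[0]),2),np.round(q,2).tolist() if x==-10 else 0);break
    o.append(best)
  print(sill,phi,o)
E
```

```text
-10 -20 [(45, 4.0, 1.64, 0), (44, 5.5, 1.13, 0), (44, 7.5, 1.18, 0), (44, 9.5, 1.23, [0.13, 0.76, 0.64, 2.02, -0.33, 1.61]), (43, 10.5, 1.74, 0), (43, 11.0, 2.48, 0)]
-10 -30 [(45, 4.0, 1.64, 0), (45, 5.5, 1.29, 0), (45, 7.5, 1.29, 0), (44, 9.5, 1.23, [0.19, 0.75, 0.57, 2.0, -0.47, 1.67]), (44, 10.5, 1.82, 0), (44, 11.5, 2.41, 0)]
-10 -40 [(46, 4.5, 1.61, 0), (46, 6.0, 1.49, 0), (45, 7.5, 1.29, 0), (45, 9.5, 1.29, [0.24, 0.76, 0.53, 2.01, -0.61, 1.73]), (45, 11.0, 1.84, 0), (45, 11.5, 2.43, 0)]
-10 -50 [(46, 4.5, 1.61, 0), (46, 6.0, 1.49, 0), (46, 8.0, 1.45, 0), (45, 9.5, 1.29, [0.29, 0.76, 0.45, 2.0, -0.75, 1.81]), (45, 11.0, 1.84, 0), (45, 11.5, 2.43, 0)]
-6 -20 [(44, 3.5, 1.44, 0), (44, 5.5, 1.13, 0), (44, 7.5, 1.18, 0), (43, 9.5, 0.96, [0.13, 0.74, 0.62, 2.0, -0.33, 1.61]), (43, 10.5, 1.74, 0), (43, 11.0, 2.48, 0)]
-6 -30 [(45, 4.0, 1.64, 0), (45, 5.5, 1.29, 0), (44, 7.5, 1.18, 0), (44, 9.5, 1.23, [0.19, 0.75, 0.59, 2.01, -0.47, 1.67]), (44, 10.5, 1.82, 0), (44, 11.5, 2.41, 0)]
-6 -40 [(46, 4.5, 1.61, 0), (45, 5.5, 1.29, 0), (45, 7.5, 1.29, 0), (45, 9.5, 1.29, [0.24, 0.76, 0.54, 
[... 187 characters left out ...]
(45, 11.0, 1.84, 0), (44, 11.5, 2.41, 0)]
0 -20 [(44, 3.5, 1.44, 0), (43, 5.0, 1.11, 0), (43, 7.0, 1.05, 0), (43, 9.5, 0.96, [0.13, 0.75, 0.64, 2.02, -0.33, 1.61]), (42, 10.0, 1.64, 0), (42, 11.0, 2.64, 0)]
0 -30 [(44, 3.5, 1.44, 0), (44, 5.5, 1.13, 0), (44, 7.5, 1.18, 0), (43, 9.5, 0.96, [0.19, 0.74, 0.58, 2.0, -0.47, 1.67]), (43, 10.5, 1.74, 0), (43, 11.0, 2.48, 0)]
0 -40 [(45, 4.0, 1.64, 0), (45, 5.5, 1.29, 0), (44, 7.5, 1.18, 0), (44, 9.5, 1.23, [0.24, 0.75, 0.53, 2.01, -0.61, 1.73]), (44, 10.5, 1.82, 0), (44, 11.5, 2.41, 0)]
0 -50 [(45, 4.0, 1.64, 0), (45, 5.5, 1.29, 0), (45, 7.5, 1.29, 0), (44, 9.5, 1.23, [0.29, 0.75, 0.45, 2.01, -0.75, 1.81]), (44, 10.5, 1.82, 0), (44, 11.5, 2.41, 0)]
```

```bash
sed -i 's/F0=np.array(.*/F0=np.array([.547,.2243,0])/' ikc.py; python3 - <<'E'
from ikc import *
from cell import arm
PHI=-30
p,q=tcp_from_foot(Rb0,F0,1,PHI); ax=Rot.from_quat(q).apply([1,0,0])
print(p,ax)
arm.set_gripper(.06)
arm.move_pose(p-ax*.13,q); print(arm.state()['time'],arm.state()['joints'].round(3))
arm.move_straight(p-ax*.06,velocity=.2); s=arm.state();print(s['time'],s['ee_pos'],s['force'])
from cell import vision
for n in("scene","top"): cv2.imwrite(f"pics/b_{n}.png",cv2.resize(vision.camera(n)["image"][100:300,100:400],None,fx=2.6,fy=2.6,interpolation=cv2.INTER_CUBIC))
E
```

```text
[0.37578181 0.25862363 0.19475954] [ 0.44285408 -0.39890831 -0.80296477]
3.2167 [ 0.935  0.032 -0.429  1.183 -0.635  2.374]
3.7167 [0.34947916 0.28213429 0.24324994] [-0.05553616  0.57411893  0.28554469]
```

View pics/b_scene.png

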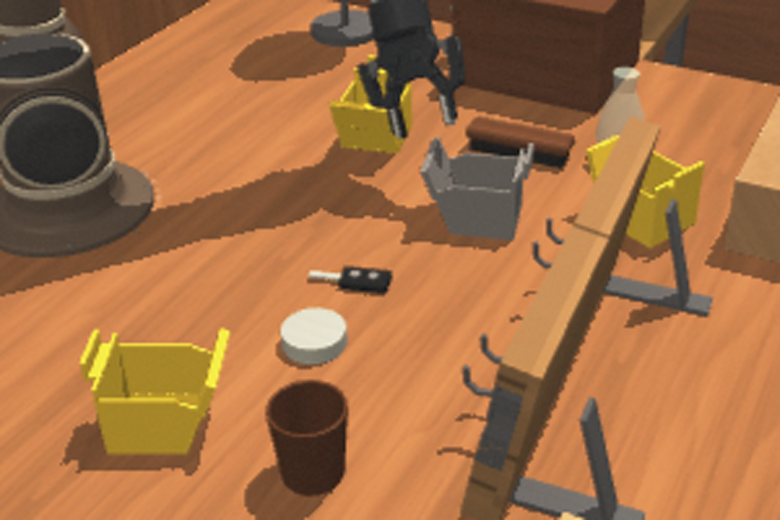

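View pics/b_top.png

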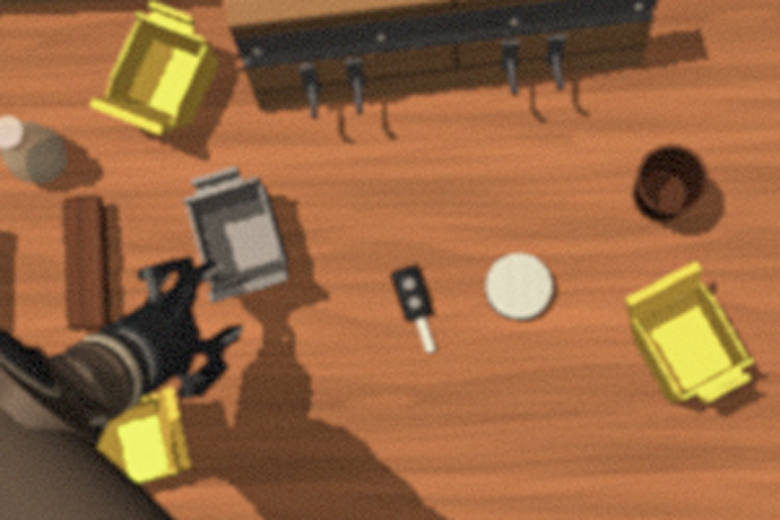

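```bash
python3 - <<'E'
from ikc import *
t=cv2.imread('pics/top0.png');h=cv2.cvtColor(t,cv2.COLOR_BGR2HSV)
m=cv2.inRange(h,(20,120,90),(35,255,255));n,l,st,ce=cv2.connectedComponentsWithStats(m)
for i in range(1,n):
  if st[i,4]>200:
    ys,xs=np.where(l==i);b=cv2.boxPoints(cv2.minAreaRect(np.c_[xs,ys].astype(np.float32)));print(b.round(1).tolist(),[onplane(k,'top',.088)[:2].round(3).tolist() for k in b])
for phi in(-30,-15,0):
  p,q=tcp_from_foot(Rb0,F0,1,phi);R=Rot.from_quat(q)
  print(phi,p)
  for bx in(.101,.0): print([ (p+R.apply([bx,a*.038,b*.0425])).round(3).tolist() for a in(-1,1) for b in(-1,1)])
E
python3 - <<'E'
import cv2
t=cv2.imread("pics/top0.png")
cv2.imwrite("pics/c1.png",cv2.resize(t[140:310,90:230],None,fx=3.5,fy=3.5,interpolation=cv2.INTER_CUBIC))
E
```

```text
[[133.8000030517578, 140.39999389648438], [155.60000610351562, 96.80000305175781], [189.1999969482422, 113.5999984741211], [167.39999389648438, 157.1999969482422]] [[0.642, 0.368], [0.77, 0.308], [0.715, 0.211], [0.589, 0.272]]
[[336.29998779296875, 216.10000610351562], [367.70001220703125, 199.0], [392.29998779296875, 244.10000610351562], [360.8999938964844, 261.29998779296875]] [[0.408, -0.187], [0.452, -0.275], [0.329, -0.331], [0.286, -0.245]]
[[115.0, 262.1000061035156], [166.3000030517578, 248.10000610351562], [175.0, 280.20001220703125], [123.80000305175781, 294.20001220703125]] [[0.304, 0.412], [0.337, 0.273], [0.251, 0.249], [0.219, 0.386]]
-30 [0.37578181 0.25862363 0.19475954]
[[0.384, 0.174, 0.115], [0.46, 0.195, 0.147], [0.381, 0.242, 0.08], [0.457, 0.262, 0.112]]
[[0.339, 0.215, 0.196], [0.415, 0.235, 0.228], [0.336, 0.282, 0.161], [0.412, 0.302, 0.193]]
-15 [0.37986183 0.22101388 0.20911658]
[[0.39, 0.159, 0.112], [0.466, 0.179, 0.144], [0.378, 0.231, 0.094], [0.454, 0.252, 0.125]]
[[0.348, 0.174, 0.202], [0.424, 0.195, 0.234], [0.336, 0.247, 0.184], [0.412, 0.268, 0.216]]
0 [0.38834167 0.18175351 0.2140135 ]
[[0.397, 0.145, 0.104], [0.473, 0.165, 0.136], [0.377, 0.218, 0.104], [0.453, 0.238, 0.136]]
[[0.36, 0.135, 0.198], [0.436, 0.155, 0.23], [0.34, 0.208, 0.198], [0.417, 0.229, 0.23]]
```

View pics/c1.png

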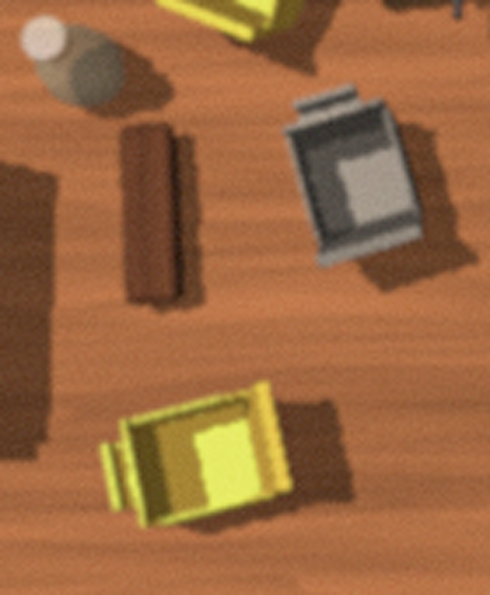

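```bash
python3 - <<'E'
from ikc import *
from cell import arm,vision
p,q=tcp_from_foot(Rb0,F0,1,-30); ax=Rot.from_quat(q).apply([1,0,0])
arm.move_straight(p,velocity=.1); s=arm.state();print(s['time'],s['ee_pos'],s['force'])
arm.set_gripper(0,70); s=arm.state();print(s['time'],s['finger_gap'],s['force'],s['ee_pos'])
arm.move_straight(p+[0,0,.09],velocity=.12); s=arm.state();print(s['time'],s['finger_gap'],s['force'],s['ee_pos'])
for n in("scene","top"): cv2.imwrite(f"pics/d_{n}.png",cv2.resize(vision.camera(n)["image"][100:300,100:400],None,fx=2.6,fy=2.6,interpolation=cv2.INTER_CUBIC))
E
```

```text
4.5667 [0.37584744 0.25894341 0.19526389] [ 0.4217227   0.88263214 -0.85018804]
5.075 0.009265760228552966 [-1.33651763  2.00069377  3.13662142] [0.3759756  0.25891316 0.19523599]
5.975 0.0092683577901073 [ 0.32566726 -0.72557619 -1.84314231] [0.37546923 0.25836197 0.28383483]
```

View pics/d_scene.png

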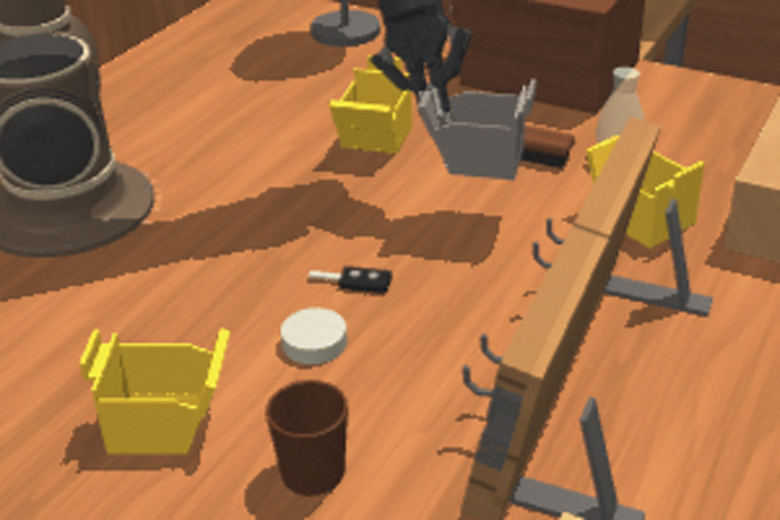

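```bash
python3 - <<'E'
from ikc import *
t=cv2.imread("pics/scene0.png")
x0,y0,f=262,225,8
c=cv2.resize(t[y0:y0+75,x0:x0+70],None,fx=f,fy=f,interpolation=cv2.INTER_CUBIC)
for z in(75,61,48,30,3,-13,-40,-60,-118):
    P=Rp.apply([[0,-.22,z/1000],[.036,-.22,z/1000]])+PN
    a,b=[tuple(int((v+.5)*f) for v in (u-[x0,y0])) for u in proj(P,'scene')]
    cv2.circle(c,a,2,(0,255,0),-1);cv2.circle(c,b,2,(255,0,255),-1);cv2.putText(c,str(z),(b[0]+4,b[1]),0,.4,(0,0,0),1)
cv2.imwrite("pics/e1.png",c)
E
```

```text
(no output)
```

View pics/e1.png

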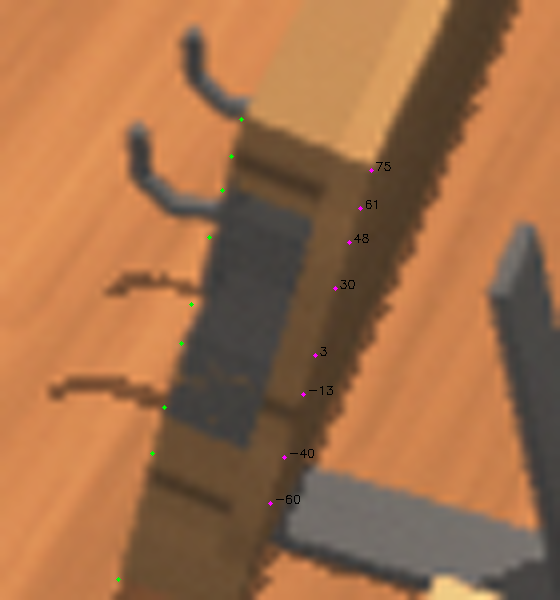

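```bash
cat > mv.py <<'E'
from ikc import *
from cell import arm,vision
import json
Gg=G+.0005*np.array([-s,0,c])
PHI=-30
Rrel=binR(Rot.identity(),1,PHI)   # tool in bin
YG=.0187
def target(x,z,th,y=YG,yaw=0):
    """x,z mm panel coords of tongue corner"""
    Rb=Rp*Rot.from_euler('z',yaw)*Rot.from_euler('y',np.radians(th)); tg=PN+Rp.apply([x/1000,y,z/1000])
    R=Rb*Rrel; return tg+Rb.apply(Gg-[0,0,.08])-.155*R.apply([1,0,0]),R.as_quat()
def where(st=None):
    st=st or arm.state();R=Rot.from_quat(st['eef_rot']);Rb=R*Rrel.inv()
    tg=st['ee_pos']+.155*R.apply([1,0,0])-Rb.apply(Gg-[0,0,.08])
    t=Rp.inv().apply(tg-PN)*1000; e=(Rp.inv()*Rb).as_euler('yxz',degrees=True)
    return t,e
def fp(st): return Rp.inv().apply(st['force'])
def rep(tag=''):
    st=arm.state();t,e=where(st);print(tag,'t%.2f'%st['time'],'tongue',t.round(2),'ang',e.round(2),'F',fp(st).round(2),'gap %.4f'%st['finger_gap'],flush=True);return st,t,e
COR=np.zeros(3)
def go(x,z,th,vel=.05,y=YG):
    p,q=target(x+COR[0],z+COR[2],th,y+COR[1]/1000); arm.move_straight(p,q,velocity=vel)
def settle(x,z,th,y=YG):
    "trim command so that the actual tongue matches"
    t,e=where(); COR[:]+=np.array([x,y*1000,z])-t
E
python3 - <<'E'
from mv import *
for a in [(-120,30,30,.06),(-70,15,43,YG),(-24,1,43,YG),(-10,-3,43,YG)]: print(kinematics.ik(*target(a[0],a[1],a[2],a[3])))
arm.move_pose(*target(-120,30,30,.06)); rep('via')
arm.move_pose(*target(-50,12,42)); rep('pre')
arm.pause(.3); rep('pre')
cv2.imwrite("pics/f_top.png",cv2.resize(vision.camera('top')["image"][60:260,150:400],None,fx=3,fy=3,interpolation=cv2.INTER_CUBIC))
cv2.imwrite("pics/f_scene.png",cv2.resize(vision.camera('scene')["image"][80:280,180:400],None,fx=3,fy=3,interpolation=cv2.INTER_CUBIC))
E
```

```text
[ 0.28795901  0.33440969  0.06158467  1.7124613  -0.45140399  1.78421257]
[ 0.19465692  0.60008804  0.37748932  1.93866918 -0.46540106  1.67481016]
[ 0.18819446  0.69927937  0.49915925  1.95843733 -0.46899179  1.66879214]
[ 0.18637106  0.73129718  0.54174344  1.96823369 -0.47000228  1.66709019]
via t6.89 tongue [-119.57   59.99   29.1 ] ang [ 2.999e+01  1.000e-02 -4.000e-02] F [ 0.13  0.69 -2.71] gap 0.0092
pre t7.35 tongue [-49.48  20.04  10.04] ang [ 4.211e+01 -3.000e-02  9.000e-02] F [ 0.24  0.08 -1.65] gap 0.0094
pre t7.65 tongue [-50.7   19.75  13.63] ang [41.86 -0.    0.1 ] F [-0.74 -0.07 -2.04] gap 0.0090
```

View pics/f_top.png

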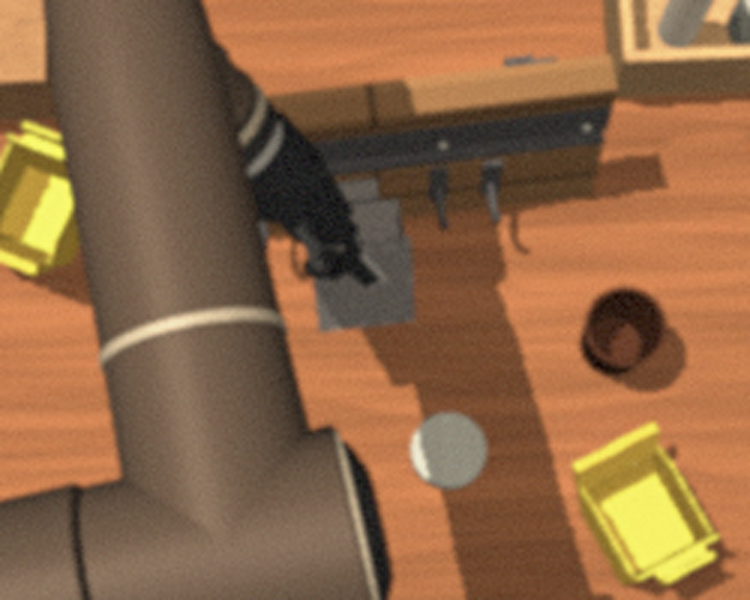

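View pics/f_scene.png

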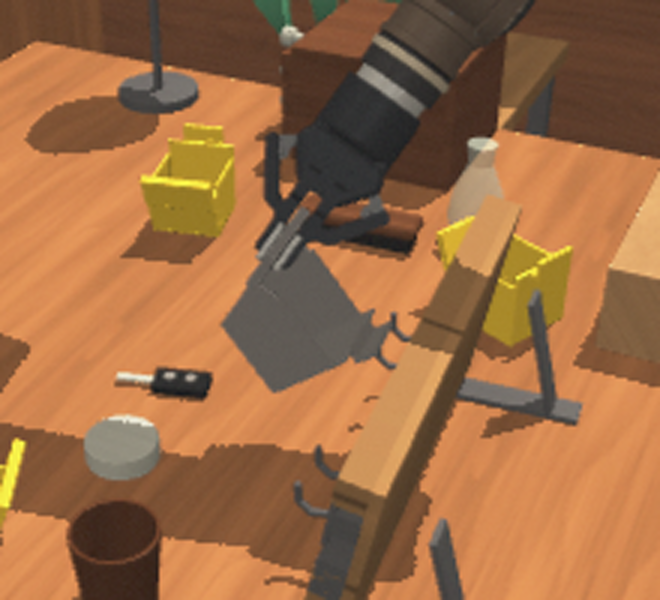

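```bash
python3 - <<'E'
from mv import *
arm.pause(.3);st,t,e=rep()
R=Rot.from_quat(st['eef_rot']);Rb=R*Rrel.inv();foot=st['ee_pos']+.155*R.apply([1,0,0])-Rb.apply(Gg)
im=vision.camera('scene')["image"];x0,y0,f=235,140,7
c_=cv2.resize(im[y0:y0+80,x0:x0+90],None,fx=f,fy=f,interpolation=cv2.INTER_CUBIC)
for P in [(0,-42,0),(-80,-42,0),(0,-42,85),(12.5,-25,102),(12.5,25,102),(7.5,-25,102),(12.5,-25,80),(-118.3,-42,87),(-109.1,-42,90.7)]:
    u=proj(foot+Rb.apply(np.array(P)/1000),'scene')[0];cv2.circle(c_,tuple(int((v+.5)*f) for v in u-[x0,y0]),3,(0,255,0),1)
cv2.imwrite("pics/g1.png",c_)
E
```

```text
t8.05 tongue [-50.06  18.63  12.05] ang [ 4.2e+01  0.0e+00 -1.0e-02] F [ 0.27 -1.17 -2.63] gap 0.0094
```

View pics/g1.png

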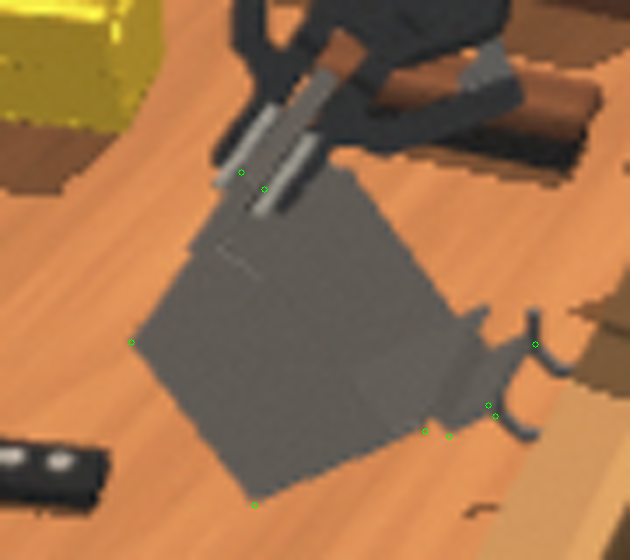

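```bash
cat >> mv.py <<'E'
def favg(n=4,dt=.04):
    F=[];P=[]
    for i in range(n):
        arm.pause(dt);st=arm.state();F.append(fp(st));P.append(where(st)[0])
    return np.mean(F,0),np.mean(P,0)
def probe(x,z,th,d,step,nmax,thr,y=YG,verbose=True):
    """step tongue from x,z along d (panel xz) until the force opposing d changes by thr"""
    d=np.array(d,float);F0,P0=favg(8)
    for i in range(1,nmax+1):
        go(x+d[0]*step*i,z+d[1]*step*i,th,.02,y);F,P=favg(3)
        dF=F-F0; fr=-(dF[0]*d[0]+dF[2]*d[1])
        if verbose: print(i,P.round(2),dF.round(2),flush=True)
        if fr>thr or np.linalg.norm(dF)>8: return True,i*step,P,dF
    return False,nmax*step,P,dF
E
python3 - <<'E'
from mv import *
go(-29,12,42,.03);arm.pause(.4);rep()
print(probe(-29,12,42,(1,0),.6,16,2.5)); rep()
go(-30,12,42,.03);rep()
E
```

```text
t9.35 tongue [-29.06  18.69  12.11] ang [41.99  0.   -0.  ] F [ 0.9   0.79 -2.97] gap 0.0093
1 [-28.38  18.69  11.96] [ 0.07  0.32 -0.69]
2 [-27.79  18.71  11.97] [ 0.2  -0.29 -0.25]
3 [-27.19  18.7   11.99] [ 0.11 -0.06 -0.36]
4 [-26.58  18.7   11.99] [ 0.09  0.41 -0.19]
5 [-26.    18.7   11.99] [-0.42  0.16  0.18]
6 [-25.38  18.7   11.98] [ 1.07  0.2  -0.91]
7 [-24.78  18.7   11.99] [ 0.42 -0.24 -0.26]
8 [-24.2   18.69  11.98] [0.9  0.47 0.31]
9 [-23.58  18.7   11.99] [ 0.06  0.54 -0.24]
10 [-23.    18.69  11.98] [-0.    0.52 -0.32]
11 [-22.39  18.7   11.98] [ 0.21  0.49 -0.18]
12 [-22.18  18.7   12.04] [-2.77  0.77  0.51]
(True, 7.199999999999999, array([-22.17569736,  18.6960449 ,  12.04458249]), array([-2.76951145,  0.77373568,  0.50595245]))
 t14.18 tongue [-22.15  18.69  12.05] ang [42.04  0.   -0.  ] F [-3.72  0.62 -0.8 ] gap 0.0091
 t14.61 tongue [-30.    18.71  12.24] ang [41.96 -0.    0.  ] F [ 0.68 -0.03 -1.88] gap 0.0091
```

```bash
sed -i 's/^Rrel=/PN=PN+Rot.from_euler("z",.0862).apply([.00183,0,0]);import ikc;ikc.PN=PN\nRrel=/' mv.py
python3 - <<'E'
from plan import clr
import numpy as np
for x in(-20,-19,-18,-17,-16,-14,-12,-10,-8,-6):
    v=[(clr(x,z,43),z) for z in np.arange(-8,20,.25)];ok=[z for c,z in v if c>0];print(x,max(v),min(ok),max(ok))
E
python3 - <<'E'
from mv import *
for a in [(-18,-10),(-14,-7.5),(-10,-3),(-8,-2)]: print(kinematics.ik(*target(*a,43)))
go(-29,-11,43,.04);arm.pause(.3);rep()
print(probe(-29,-11,43,(1,0),1,11,2.5)); rep()
E
```

```text
-20 (np.float64(3.2752062648469895), np.float64(1.75)) -3.0 5.0
-19 (np.float64(2.7752062648469895), np.float64(2.25)) -2.0 5.0
-18 (np.float64(2.3693646123075345), np.float64(2.5)) -1.0 5.0
-17 (np.float64(1.9801275924672848), np.float64(3.0)) 0.25 5.0
-16 (np.float64(1.5252062648469895), np.float64(3.5)) 1.25 5.0
-14 (np.float64(1.106758578538972), np.float64(5.0)) 3.25 6.5
-12 (np.float64(1.051266575434472), np.float64(7.0)) 5.5 8.75
-10 (np.float64(1.123367184296657), np.float64(9.25)) 7.75 10.75
-8 (np.float64(1.7434248762769489), np.float64(10.5)) 8.75 13.0
-6 (np.float64(2.566194529016835), np.float64(11.25)) 8.75 14.75
[ 0.1873746   0.71407963  0.49923979  1.94337168 -0.46944628  1.6680271 ]
[ 0.18676803  0.72443004  0.52139811  1.95492334 -0.46978239  1.66746086]
[ 0.18612137  0.73582723  0.54980609  1.97166067 -0.47014056  1.66685698]
[ 0.1858305   0.74116462  0.56071866  1.97711275 -0.47030162  1.66658529]
 t15.63 tongue [-28.98  18.71 -10.7 ] ang [42.97  0.    0.  ] F [ 0.88 -0.32 -1.02] gap 0.0098
1 [-27.96  18.69 -11.05] [-0.21  0.3   0.18]
2 [-26.98  18.72 -11.02] [-0.14  0.04  0.01]
3 [-25.98  18.7  -11.04] [ 0.42  0.64 -0.12]
4 [-24.99  18.69 -11.02] [-0.02  0.42  0.26]
5 [-23.99  18.68 -11.01] [-0.66 -0.05 -0.22]
6 [-22.99  18.71 -11.02] [-0.12  0.15 -0.47]
7 [-21.97  18.7  -11.01] [ 0.12  0.43 -0.04]
8 [-20.98  18.69 -11.02] [-0.39  0.56 -0.38]
9 [-20.    18.71 -11.01] [-0.11  0.31 -0.41]
10 [-18.98  18.68 -11.  ] [-0.43 -0.03 -0.33]
11 [-18.58  18.69 -10.9 ] [-5.31  0.36  2.11]
(True, 11, array([-18.57826391,  18.68859396, -10.90288102]), array([-5.30613281,  0.3627692 ,  2.11371637]))
 t20.09 tongue [-18.54  18.68 -10.93] ang [ 4.306e+01  1.000e-02 -1.000e-02] F [-4.7   0.15  0.49] gap 0.0094
```

```bash
python3 - <<'E'
from mv import *
go(-20,-10,43,.03);go(-20,-7.4,43,.03);go(-18,-6.7,43,.02);arm.pause(.2);rep()
print(probe(-18,-6.7,43,(0,1),.6,8,2.5)); rep()
go(-18,-6.7,43,.02);rep()
E
```

```text
t21.05 tongue [-18.02  18.7   -6.77] ang [43.01  0.   -0.  ] F [ 1.1   0.89 -2.38] gap 0.0090
1 [-17.99  18.71  -6.07] [-0.13  0.31  0.07]
2 [-17.99  18.7   -5.48] [0.13 0.21 0.23]
3 [-18.    18.71  -4.9 ] [0.67 0.21 0.12]
4 [-17.98  18.7   -4.28] [-0.09  0.41 -0.04]
5 [-17.96  18.73  -3.89] [ 0.85  0.4  -0.98]
6 [-17.87  18.75  -3.53] [ 2.74  0.13 -4.73]
(True, 3.5999999999999996, array([-17.86522359,  18.75127656,  -3.53022478]), array([ 2.73528175,  0.12786501, -4.73403488]))
 t23.63 tongue [-17.87  18.76  -3.51] ang [ 4.301e+01  1.000e-02 -0.000e+00] F [ 2.62  0.27 -8.07] gap 0.0092
 t23.97 tongue [-18.22  18.63  -6.26] ang [ 4.299e+01 -1.000e-02  0.000e+00] F [-0.01 -0.1  -1.15] gap 0.0093
```

```bash
cat > ins.py <<'E'
from mv import *
from plan import clr
import sys
SILL=-9.05
def run(path,lim=6):
    st=arm.state();cur=None
    F0,_=favg(5)
    for (x,z,th) in path:
        st=arm.state();t,e=where(st);t0=np.array([cur[0],cur[1],cur[2]]) if cur else np.array([t[0],t[2]-SILL,e[0]])
        d=np.array([x,z,th])-t0;n=max(1,int(np.ceil(max(np.hypot(d[0],d[1])/1.2,abs(d[2])/3))))
        for k in range(1,n+1):
            a=t0+d*k/n; go(a[0],a[1]+SILL,a[2],.03)
            F,P=favg(2,.03);dF=F-F0
            if np.linalg.norm(dF)>lim:
                print('STOP at',a.round(2),P.round(2),'dF',dF.round(2));rep();return False
        cur=(x,z,th)
        t=P;print('ok',cur,'act',(P-[0,0,SILL]).round(2),'dF',dF.round(2),'clr %.2f'%clr(x,z,th),'t %.1f'%arm.state()['time'],flush=True)
    return True
E
python3 - <<'E'
from ins import *
run([(-18,2.5,43),(-16,3.3,43),(-14,4.9,43),(-12,7.1,43),(-10,9.25,43),(-8,10.7,43),(-6.5,11,42)]);rep()
E
```

```text
ok (-18, 2.5, 43) act [-17.99  18.7    2.53] dF [-0.03 -0.33  0.1 ] clr 2.37 t 24.5
ok (-16, 3.3, 43) act [-15.97  18.72   3.29] dF [ 0.34 -0.35 -0.89] clr 1.45 t 25.1
ok (-14, 4.9, 43) act [-13.97  18.7    4.9 ] dF [-0.61  0.01 -0.04] clr 1.08 t 26.1
ok (-12, 7.1, 43) act [-11.97  18.7    7.11] dF [ 0.34 -0.34  0.2 ] clr 1.12 t 27.0
ok (-10, 9.25, 43) act [-9.95 18.72  9.27] dF [ 0.62 -0.18  0.76] clr 1.12 t 28.0
ok (-8, 10.7, 43) act [-7.98 18.68 10.73] dF [-0.24  0.14  0.33] clr 1.61 t 28.9
ok (-6.5, 11, 42) act [-6.56 18.72 11.12] dF [-0.04  0.05 -0.15] clr 2.30 t 29.6
 t29.56 tongue [-6.57 18.71  2.06] ang [41.99  0.    0.  ] F [-0.29  0.66 -2.44] gap 0.0093
```

```bash
python3 - <<'E'
from ins import *
run([(-5.5,10.3,37),(-4,9,30),(-3,7.5,20),(-2.3,5,10),(-1.5,4,5),(-1.2,3.2,0.5),(-1.2,.7,.5)]);rep()
for n,(a,b,c_,d) in (("scene",(80,280,180,400)),("top",(60,260,150,400))): cv2.imwrite(f"pics/i_{n}.png",cv2.resize(vision.camera(n)["image"][a:b,c_:d],None,fx=3,fy=3,interpolation=cv2.INTER_CUBIC))
E
```

```text
ok (-5.5, 10.3, 37) act [-5.59 18.68 10.34] dF [ 0.02 -0.05 -0.06] clr 2.54 t 30.7
ok (-4, 9, 30) act [-4.07 18.67  9.11] dF [-0.1  -0.11  0.  ] clr 2.75 t 32.1
ok (-3, 7.5, 20) act [-3.04 18.68  7.64] dF [-0.14 -0.26 -0.39] clr 2.89 t 34.1
ok (-2.3, 5, 10) act [-2.29 18.71  5.16] dF [-0.39 -0.4  -0.5 ] clr 2.22 t 36.2
ok (-1.5, 4, 5) act [-1.47 18.69  4.18] dF [ 0.27  0.2  -0.12] clr 1.85 t 37.2
ok (-1.2, 3.2, 0.5) act [-1.13 18.7   3.4 ] dF [ 0.61 -0.66  0.09] clr 1.23 t 38.1
ok (-1.2, 0.7, 0.5) act [-1.23 18.71  0.65] dF [-0.35 -0.15 -0.3 ] clr 0.59 t 39.1
 t39.08 tongue [-1.24 18.69 -8.39] ang [ 0.5  0.  -0. ] F [-0.17  0.81 -2.44] gap 0.0090
```

View pics/i_scene.png

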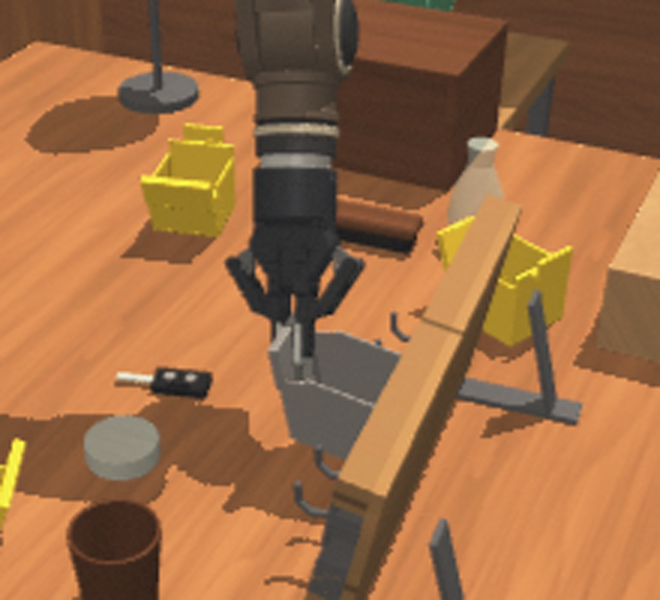

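View pics/i_top.png

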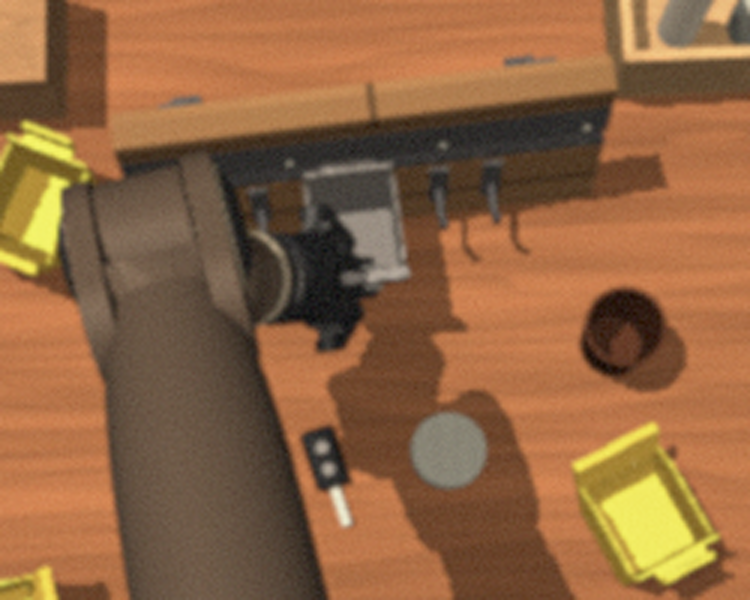

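```bash
python3 - <<'E'
from ins import *
print(probe(-1.2,.7+SILL,.5,(0,-1),.3,6,1.5,verbose=False)); rep()
arm.set_gripper(.045); st=arm.state();print(st['time'],st['finger_gap'],fp(st))
R=Rot.from_quat(st['eef_rot']);p=st['ee_pos']-R.apply([1,0,0])*.12
arm.move_straight(p,velocity=.1);rep()
arm.move_straight(p+[-.08,.05,.06],velocity=.2);arm.pause(.4);rep()
for n,(a,b,c_,d) in (("scene",(80,280,180,400)),("top",(60,260,150,400))): 
    im=vision.camera(n)["image"];cv2.imwrite(f"pics/j_{n}_raw.png",im);cv2.imwrite(f"pics/j_{n}.png",cv2.resize(im[a:b,c_:d],None,fx=3,fy=3,interpolation=cv2.INTER_CUBIC))
E
```

```text
(True, 1.5, array([-1.0980802 , 18.68000383, -9.53587521]), array([-1.3348379 ,  0.73039804,  2.85931352]))
 t41.38 tongue [-1.11 18.66 -9.53] ang [ 0.47 -0.01 -0.01] F [-1.29  0.3   0.56] gap 0.0093
41.8167 0.044992851609777756 [-0.75356283  0.01985102  0.24773037]
 t43.17 tongue [-39.4   78.42  86.03] ang [ 0.56 -0.01 -0.02] F [ 1.29 -0.71  0.02] gap 0.0450
 t44.27 tongue [-123.79  134.99  132.42] ang [ 0.53 -0.01 -0.04] F [-0.37  0.04  0.45] gap 0.0448
```

View pics/j_scene.png

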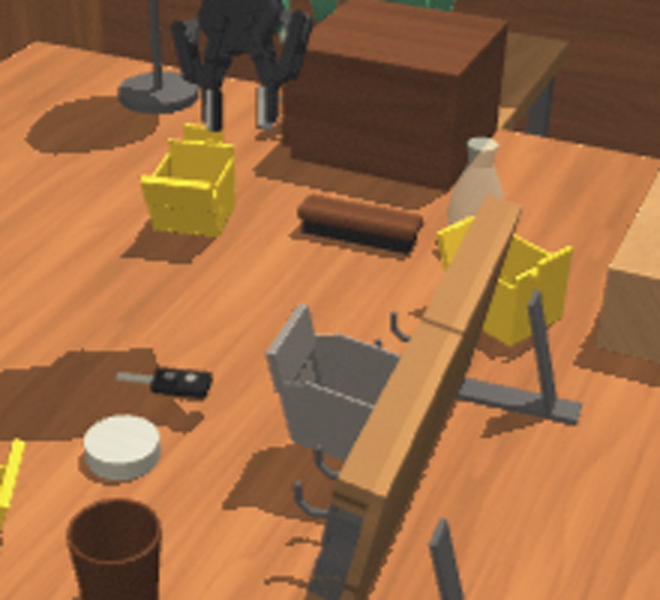

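View pics/j_top.png

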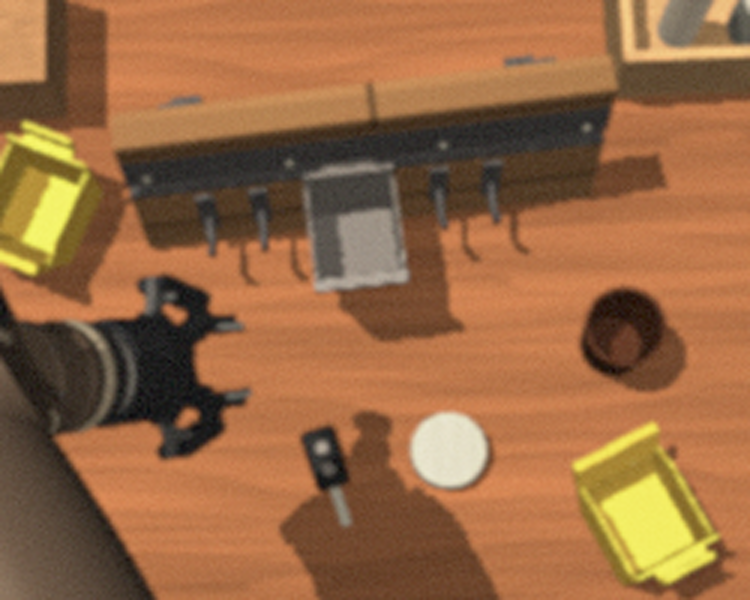

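```bash
python3 - <<'E'
from mv import *
im=cv2.imread('pics/j_scene_raw.png');im2=cv2.imread('pics/j_top_raw.png')
Rb,tg=Rp,PN+Rp.apply([-.001,.0187,-.009]);foot=tg-Rb.apply([0,0,.08])
for n,I,(y0,y1,x0,x1) in(('scene',im,(150,250,255,335)),('top',im2,(100,170,240,300))):
    f=7 if n=='scene' else 8
    o=cv2.resize(I[y0:y1,x0:x1],None,fx=f,fy=f,interpolation=cv2.INTER_CUBIC)[:600]
    for P in [(-80,-42,0),(-118.3,-42,87),(-118.3,42,87),(-109.1,-42,90.7),(-109.1,42,90.7),(0,42,85),(0,-42,85)]:
        u=proj(foot+Rb.apply(np.array(P)/1000),n)[0];cv2.circle(o,tuple(int((v+.5)*f) for v in u-[x0,y0]),4,(0,255,0),1)
    cv2.imwrite(f'pics/k_{n}.png',o)
E
```

```text
(no output)
```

View pics/k_scene.png

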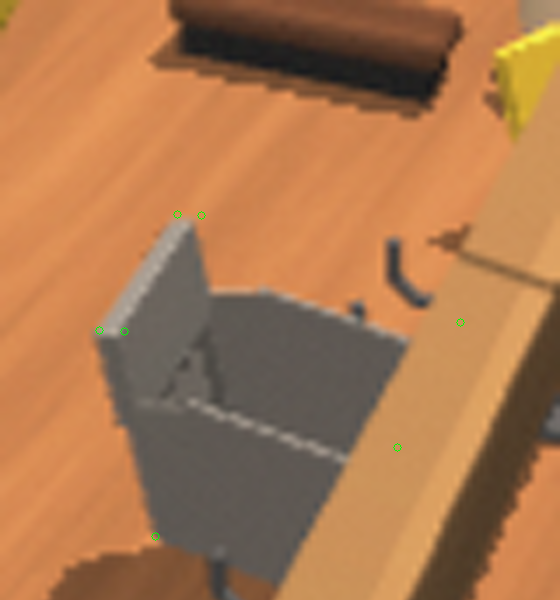

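View pics/k_top.png

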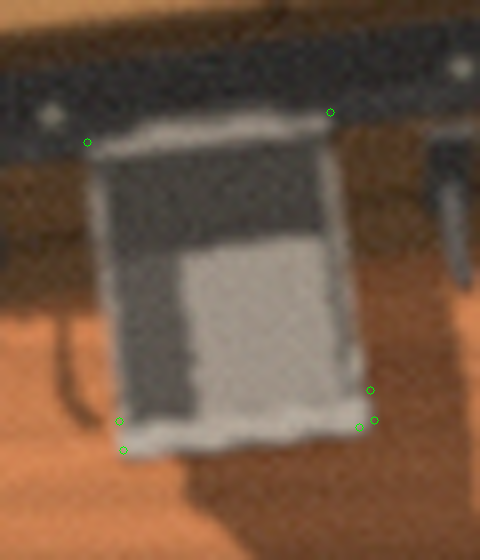

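```bash
python3 -c "
from cell import arm,hand_in
print(arm.state()['time']);print(hand_in())"
```

```text
44.375
the job is handed in; nothing more can be done
None
```

The grey bin is hanging on the oak board, midway between the two inner hooks, and has been let go. I handed the job in at 44.4 s; no verdict came back.

- **Grip:** I held the bin by its front lip with the fingers turned 30° in the plane of the lip. Pointing straight down the slope, the wrist could not reach the tilt needed at the board.
- **Finding the channel:** Touching the strip put the board's face 1.8 mm deeper than the cameras had it. Touches on the sill edge and the strip's lower edge put the sill about 9 mm below the panel origin, and the two agreed to within 0.2 mm. My estimate from the pictures had been about 12.5 mm below, so I used the touch value.
- **Forces:** The strongest reading while feeling for the channel was about 8 N at the wrist, against the 25 N limit. The tongue then went in at 43° and swung down with force changes below about 1 N. It settled on the sill with a change of about 3 N before I opened the fingers.
- **Last checks:** After release, pictures from both cameras show the bin hanging centred in the gap with the gripper well clear. Compared with an exactly flat fit, its front sits about one pixel low, roughly 2–3 mm. That fits the tongue's 2.5 mm of play, about 0.03 rad against the 0.1 rad limit. In the last pictures the bystanders in view look undisturbed; I did not measure them, and the shoehorn is outside both crops I viewed.

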